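Test the friction hinge of the wide instrument case

TASK

The hinge of the wider of the two aluminium instrument cases has just been tightened: test it. Gently lift that case's lid, which has a tab at the front, until it stands about half-way up, at roughly 45 degrees, then let go and move clear, so that the lid is seen to hold its angle by itself. Leave the lid standing like that, and leave the narrower case shut.

Things in the scene. Friction and masses are not known exactly. Their poses are not given: they have to be found in the camera images.
- wide_lid_tab (a point): Middle of the black lift tab at the front of the WIDE case's lid, 182 mm from the hinge, 84 mm or more above the worktop. Tab: flat tongue 24 mm wide (y), 12 mm thick (z), standing 38 mm out from the lid's front edge (toward -x); this point is 22 mm out; free space below. Axes turn with the lid: x toward the hinge, y along the hinge, z out of the lid's upper face (up when shut).
- wide_lid_hinge (a point): Middle of the hinge line, far upper rim of the WIDE case (aluminium, 160 mm deep, 220 wide, 85 high, fixed, plus a flat 10 mm lid). Axes turn with the lid: y is the hinge axis; the tab's middle is at x = -182 mm, z = +5 mm here. The front faces the robot, turned up to 0.25 rad.
- wide_lid (a joint): Opening angle of the wide case's lid, rad: 0 shut, grows as the tab rises, stop at 1.9. May start ajar by up to 0.1. The hinge is stiff: the lid stays at any angle it is left at; lifting at the tab takes about 4 N (lid about 0.3 kg).
- narrow_lid (a joint): Opening angle, rad, of the lid of the NARROW case (same make and black front tab, but only 140 mm wide), which stands to the left or the right of the wide one. 0 is shut; it starts shut. Not to be opened.

How it is judged:
By the outcome, as a careful person would: the job done as asked, in the order asked, and still so for the second after the job is handed in, with the robot touching nothing.
It also fails if it takes over 35 s, if anything falls off the work surface, if the arm or the gripper's body presses on something with over 40 N, if the wrist force passes 120 N, or if a joint passes its speed limit or range.

ROBOT

A 6-joint arm with a two-finger parallel gripper is mounted at the origin on a cart in front of the work surface, level with it; the furniture and walls round the work are solid. World frame = base frame: x ahead of the robot, y to its left, z up, the work surface at z = 0. Lengths are in m, angles in rad, forces in N, time in s.
With the tool pointing down it reaches from about 0.35 to 0.975 m from the base axis. Payload 17.4 kg.
Tool frame: the origin (TCP) lies between the finger pads; the fingertips stand r.tcp_to_tips ahead of it and the grasp point (between the pads) lies 6 mm ahead of it (r.tcp_to_tips is the distance from the TCP to the fingertips, in m); z points along the fingers, y is the direction in which the jaws open and shut (so a half turn about z gives the same grasp; the last joint's range is limited). The gripper opens to 85 mm and grips with 20 to 120 N. Pads are 22 mm wide; open, the fingers measure 114 mm over their backs; the gripper's body (76 mm by 85 mm) begins 54 mm behind the grasp point. The pads swing forward as they close: fully open they stand 13 mm farther back than shut.
Start: joints at [1.188, 0.116, 1.442, -0, 1.584, -0.038], TCP at [0.228, 0.635, 0.256] pointing down, gripper open.
Joint ranges: [-2.83, 2.83], [-0.83, 2.19], [0.07, 2.5], [-1.14, 4.28], [0.01, 3], [-2.97, 2.97]. Speed limits (rad/s): [1.89, 1.89, 2.22, 3.14, 3.14, 3.14].

INTERFACE

Orientations are given as a unit quaternion [x, y, z, w].
In Python, from station import r gives the robot as it stands. Calls block until the motion is done:
- r.move_ptp(position, orientation): joint-space move of the TCP to a pose.
- r.line_to(position, rot=None, rate=0.15): straight line of the TCP; rot=None keeps the orientation; rate is the mean speed in m/s.
- r.movej(angles): joint-space move.
- r.let_go() and r.grasp(): open the fingers fully, or close them until they stop; the grip force is fixed at half the most.
- r.wait(seconds).
- r.ik(position, orientation): joint angles nearest the present ones, or None.
- r.grab_frame(name): name is "side" or "top"; returns a dict with "pixels" (480x640x3 uint8, red, green, blue), "range_z" (480x640 float32, m along the optical axis (not along the pixel's ray), 0 where there is no reading), "vertical_fov" (degrees; the focal length in pixels is half the picture's height over the tangent of half this angle, whatever the lens; pixels are square), "cx", "cy" (the principal point, pixels), "k1" (the pictures are not rectified: a ray, as slopes to the right and down, at radius r is drawn at 1 + k1 r^2 times it, then the intrinsics apply), "world_from_camera" (4x4, takes a point from camera to world coordinates). Camera axes: x right, y down, z forward; pixel columns grow to the right and rows downward; lengths in m; the calibration is good to about 2 mm. A picture is of the moment at which its call begins.
A pose or a line that the arm cannot do raises r.PlanningError and nothing moves.
- r.job_done(): hands the job in, once; it reports no verdict.
Trained networks look in a picture, given as the dict that the camera call returned (one of the last four; its "shot" number tells which), for a name from the list of things; names that differ only in an ending like _2 or _b are one class to them, and where a whole thing is asked for, a point or a joint stands for the part that bears it (a point fixed in the world has none). Each returns a list of dicts, best first, with "confidence" (0 to 1); they miss things now and then, are a little off and sometimes report something else, mostly with a low value. They report only what shows in the picture. A call takes as long as a camera call.
- r.find_in(label, picture): "box" ([left, top, right, bottom] in pixels, round what is visible of it).
- r.trace(label, picture): "region" (480x640 bool, what is visible of it) and "box" ([left, top, right, bottom] in pixels, round what is visible of it).
Readings, each from a call of its own:
- r.read_time_s(): time.
- r.read_joints(): joint angles.
- r.read_joint_vel(): joint speeds.
- r.read_tau(): joint torques, N m.
- r.read_ee_pos(): TCP position.
- r.read_orientation(): TCP orientation.
- r.read_wrist_force(): force on the tool from outside, world axes, zero at the start.
- r.read_torque(): the same for the moment, N m.
- r.read_opening(): finger opening in m.
Only numpy, scipy, OpenCV 4.12 (cv2) and the standard library are available. Lean on these libraries where they do the work, as an engineer would, in place of code of your own. Each camera call takes 0.05 s, during which the arm holds its last target. There are 200 camera calls.

## Working session

There is one attempt and no reset: what is moved stays moved. The work goes in short steps, each a Python script; the robot and the scene stay as the last script left them, time stands still between calls to the robot, and variables do not carry over. Pictures are saved under pics/ and viewed, about 8 in all and at most 12, crops included, and the job is handed in when it is done.

```bash
mkdir -p pics; cat > h.py <<'E'
import numpy as np, cv2
from station import r
def cloud(p):
    f=240/np.tan(np.radians(p["vertical_fov"])/2)
    K=np.array([[f,0,p["cx"]],[0,f,p["cy"]],[0,0,1]])
    u,v=np.meshgrid(np.arange(640.),np.arange(480.))
    n=cv2.undistortPoints(np.stack([u,v],-1).reshape(-1,1,2),K,np.array([p["k1"],0,0,0.])).reshape(480,640,2)
    z=p["range_z"]; c=np.dstack([n*z[...,None],z])
    T=np.array(p["world_from_camera"]); w=c@T[:3,:3].T+T[:3,3]
    w[z<=0]=np.nan
    return w
def save(p,name,crop=None):
    im=p["pixels"][...,::-1].copy()
    cv2.imwrite("pics/"+name,im)
E
python3 - <<'E'
from h import *
ims=[]
for c in("top","side"):
    p=r.grab_frame(c); W=cloud(p); im=p["pixels"][...,::-1].copy()
    print(c,np.round(np.array(p["world_from_camera"])[:3,3],2))
    for l in("wide_lid_tab","wide_lid","narrow_lid"):
        for d in r.trace(l,p)[:3]:
            m=d["region"]; q=W[m]; q=q[~np.isnan(q[:,0])]
            print(l,round(d["confidence"],2),np.round(d["box"]),m.sum(),np.round(np.median(q,0),3) if len(q) else None, np.round(np.percentile(q,[3,97],axis=0),3).tolist() if len(q) else None)
            b=[int(x) for x in d["box"]]; cv2.rectangle(im,b[:2],b[2:],(0,0,255) if 'tab' in l else (0,255,0),1)
    ims.append(im)
    np.savez(c+".npz",W=W,px=p["pixels"])
cv2.imwrite("pics/a.png",cv2.resize(ims[0],(800,600)))
cv2.imwrite("pics/b.png",cv2.resize(ims[1],(800,600)))
print(r.tcp_to_tips,r.read_time_s())
E
```

```text
top [ 0.44 -0.06  0.96]
wide_lid_tab 0.83 [325. 188. 440. 289.] 8565 [ 0.603 -0.195  0.103] [[0.523, -0.3, 0.095], [0.684, -0.095, 0.11]]
wide_lid 0.56 [326. 187. 440. 289.] 8666 [ 0.603 -0.195  0.103] [[0.522, -0.3, 0.095], [0.685, -0.095, 0.11]]
narrow_lid 0.65 [177. 209. 252. 305.] 5434 [0.563 0.144 0.096] [[0.481, 0.082, 0.092], [0.642, 0.213, 0.099]]
side [ 0.39 -0.95  0.79]
wide_lid_tab 0.79 [291. 248. 410. 335.] 7589 [ 0.602 -0.214  0.103] [[0.52, -0.306, 0.094], [0.683, -0.098, 0.11]]
wide_lid 0.57 [292. 251. 409. 334.] 7571 [ 0.602 -0.213  0.103] [[0.52, -0.306, 0.094], [0.684, -0.098, 0.11]]
narrow_lid 0.66 [252. 173. 347. 218.] 2659 [0.561 0.132 0.096] [[0.471, 0.074, 0.085], [0.644, 0.213, 0.099]]
0.025 0.4
```

View pics/a.png

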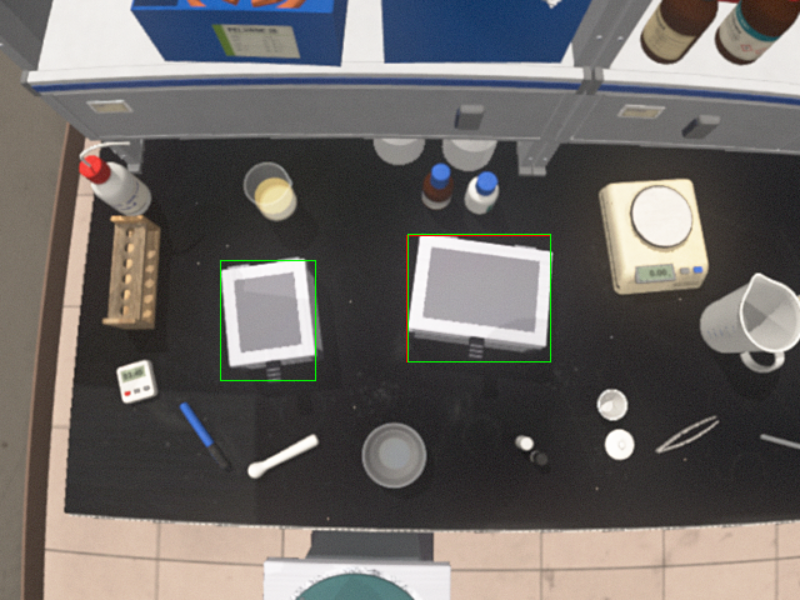

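View pics/b.png

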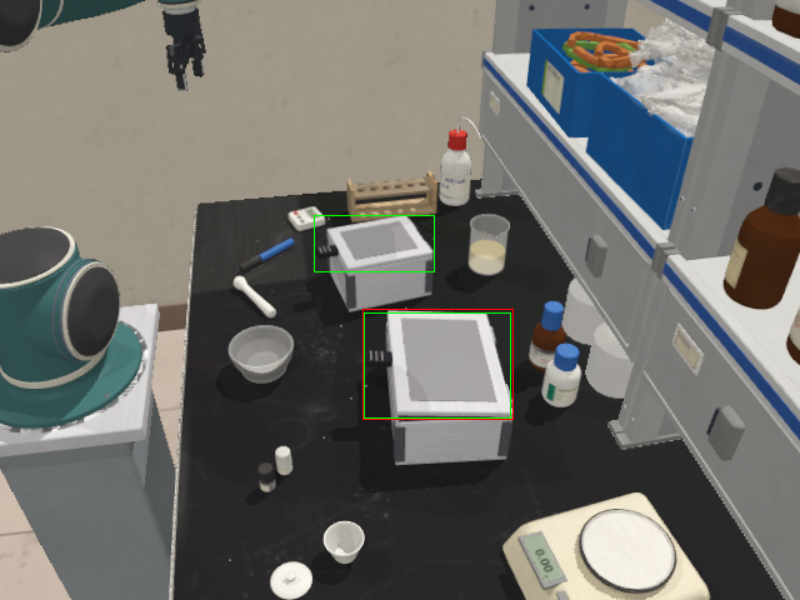

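```bash
python3 - <<'E'
import numpy as np,cv2
for c in("top","side"):
    d=np.load(c+".npz");W=d["W"];px=d["px"].astype(int)
    m=(W[...,2]>.085)&(W[...,2]<.13)&(W[...,0]>.42)&(W[...,0]<.72)&(W[...,1]>-.34)&(W[...,1]<-.06)
    dark=m&(px.max(-1)<80); 
    n,l,s,_=cv2.connectedComponentsWithStats(dark.astype(np.uint8))
    for i in range(1,n):
        if s[i,4]>25: print(c,"dark",s[i],np.round(np.median(W[l==i],0),4),np.round(np.percentile(W[l==i],[3,97],axis=0),3).tolist())
    q=W[m&~dark]; A=np.c_[q[:,:2],np.ones(len(q))]
    k=np.ones(len(q),bool)
    for _ in range(4):
        s=np.linalg.lstsq(A[k],q[k,2],rcond=None)[0]; k=abs(A@s-q[:,2])<.003
    print("plane",s.round(4),k.mean())
    print(cv2.minAreaRect(q[k,:2].astype(np.float32)*1000))
E
```

```text
top dark [374 270  14  21 163] [ 0.5106 -0.1858  0.1102] [[0.491, -0.198, 0.105], [0.528, -0.174, 0.113]]
plane [-0.0803  0.0085  0.1531] 0.9202215413622437
((592.5965576171875, -196.62789916992188), (219.66932678222656, 191.5563507080078), 82.9710922241211)
side dark [292 280  22  13 213] [ 0.511  -0.1932  0.1099] [[0.492, -0.199, 0.102], [0.528, -0.176, 0.114]]
plane [-0.0838  0.0133  0.1563] 0.9169831795984807
((593.0540161132812, -196.91676330566406), (223.4095458984375, 189.2093505859375), 83.35099792480469)
```

The wide case is on the right, with its tab at about (476,348) in the top view. The narrow case is on the left. The lid is about 0.082 rad ajar, and the tab, lid plane and hinge height (about 85.5 mm) agree with the sizes given. I'll grip the tab by its sides with the tool tilted forward, so it ends up vertical at 45°.

```bash
cat >> h.py <<'E'
from scipy.spatial.transform import Rotation as Ro
a=-0.120; xh=np.array([np.cos(a),np.sin(a),0]); yh=np.array([-np.sin(a),np.cos(a),0]); Z=np.array([0,0,1.])
H=np.array([.5070,-.1860,0])+.182*np.cos(.082)*xh+np.array([0,0,.0855])
TH0=.082; THF=.785
def pose(th,back=0,sgn=1,out=.186):
    lx=np.cos(th)*xh-np.sin(th)*Z; lz=np.sin(th)*xh+np.cos(th)*Z
    g=H-out*lx+.005*lz
    ph=THF-th; zt=-np.cos(ph)*Z+np.sin(ph)*xh
    y=sgn*yh; R=np.column_stack([np.cross(y,zt),y,zt])
    return g-zt*(.006+.002+back), Ro.from_matrix(R).as_quat()
E
python3 - <<'E'
from h import *
print("H",H.round(3))
for s in(1,-1):
    for th in(TH0,.43,THF):
        q=r.ik(*pose(th,sgn=s)); print(s,th,pose(th)[0].round(3),None if q is None else np.round(q,2))
    for b in (.08,.16): q=r.ik(*pose(TH0,b,s)); print(b,None if q is None else np.round(q,2))
E
```

```text
H [ 0.687 -0.208  0.086]
1 0.082 [ 0.498 -0.185  0.112] [-0.53 -0.49  2.3   0.41  0.71 -2.21]
1 0.43 [ 0.519 -0.187  0.175] [-0.45 -0.32  2.01  0.12  1.12 -1.93]
1 0.785 [ 0.56  -0.192  0.229] [-0.37 -0.06  1.66 -0.    1.54 -1.82]
0.08 [-0.6  -0.7   2.33  0.39  0.91 -2.19]
0.16 None
-1 0.082 [ 0.498 -0.185  0.112] [-0.53 -0.49  2.3   0.41  0.71  0.93]
-1 0.43 [ 0.519 -0.187  0.175] [-0.45 -0.32  2.01  0.12  1.12  1.21]
-1 0.785 [ 0.56  -0.192  0.229] [-0.37 -0.06  1.66 -0.    1.54  1.32]
0.08 [-0.6  -0.7   2.33  0.39  0.91  0.95]
0.16 None
```

```bash
python3 - <<'E'
from h import *
p,q=pose(TH0,.0,-1)
r.move_ptp(p+[-.02,0,.13],q)
r.line_to(p+[-.02,0,.06],rate=.15)
print(r.read_time_s(),r.read_ee_pos(),p+[-.02,0,.06])
im=r.grab_frame("side"); save(im,"c.png")
cv2.imwrite("pics/c.png",cv2.resize(im["pixels"][200:380,200:440,::-1],(800,600)))
E
```

```text
4.0333 [ 0.47858477 -0.18499104  0.17263027] [ 0.47831382 -0.18495263  0.17182136]
```

View pics/c.png

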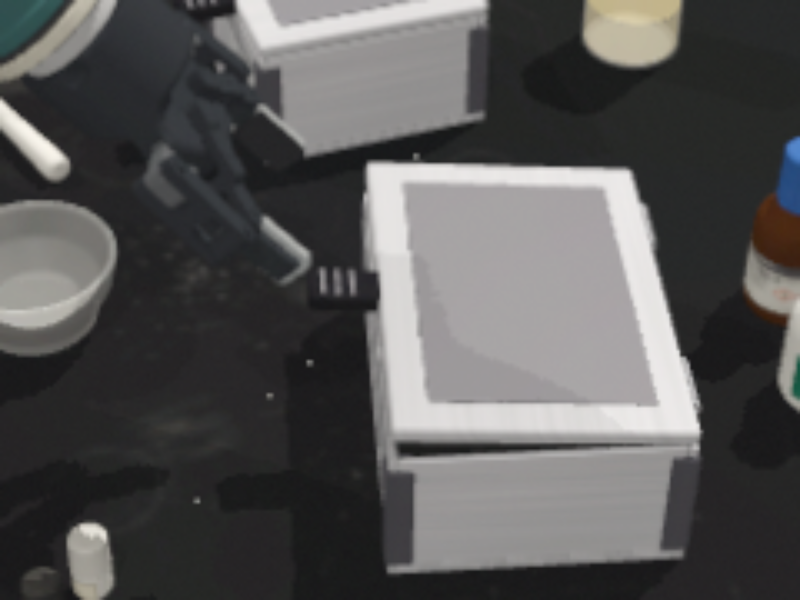

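The open fingers are above and in front of the tab (crop pixel 340,288), one to each side of it. The lid is slightly ajar. Next I descend, grasp and check.

```bash
python3 - <<'E'
from h import *
p,q=pose(TH0,.0,-1)
r.line_to(p,rate=.08); print("F down",r.read_wrist_force())
r.grasp(); print("open",r.read_opening(),"F",r.read_wrist_force(),r.read_torque(),r.read_time_s())
im=r.grab_frame("side"); cv2.imwrite("pics/d.png",cv2.resize(im["pixels"][200:380,200:440,::-1],(800,600)))
E
```

```text
F down [-0.47561458  0.46626891 -0.16244162]
open 0.02302599698192542 F [-3.99885746  9.00421867  2.09298298] [0.8096502  0.4040287  0.71572681] 5.6167
```

View pics/d.png

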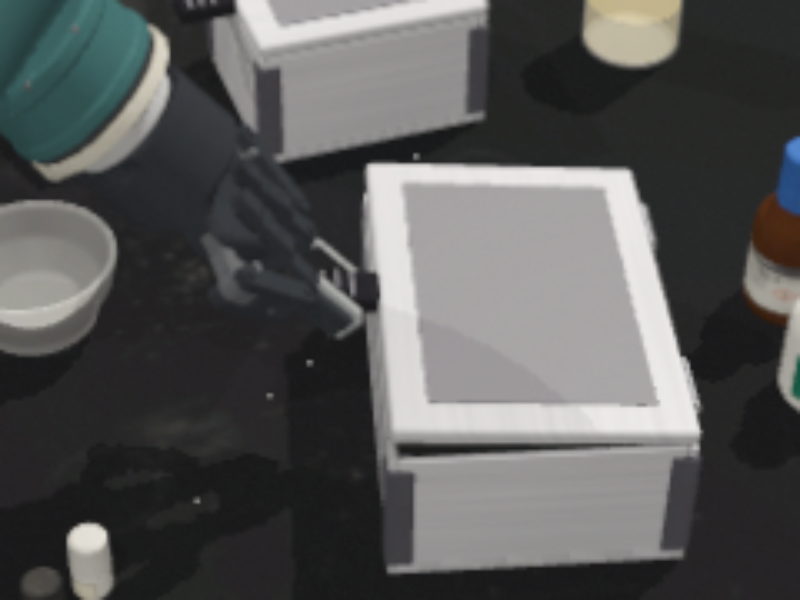

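The fingers hold the tab between them (crop 345,285). The opening of 23 mm fits the 24 mm tab, and the forces are small. Now I lift along the arc.

```bash
python3 - <<'E'
from h import *
for th in np.linspace(TH0,THF,9)[1:]:
    r.line_to(*pose(th,0,-1),rate=.05)
    f=r.read_wrist_force(); print(round(th,2),f.round(1) if hasattr(f,'round') else f,round(r.read_opening(),4))
    if np.linalg.norm(f)>45: print("STOP"); break
print(r.read_time_s())
im=r.grab_frame("side"); cv2.imwrite("pics/e.png",cv2.resize(im["pixels"][100:400,150:550,::-1],(800,600)))
E
```

```text
0.17 [-7.9  9.3  3. ] 0.0226
0.26 [-7.6  9.3  4.3] 0.0231
0.35 [-6.7  8.8  5.2] 0.0229
0.43 [-5.8  8.6  6.2] 0.0228
0.52 [-6.1  6.9  5.7] 0.0231
0.61 [-3.4  7.9  5.9] 0.0227
0.7 [-3.1  7.4  5.9] 0.023
0.78 [-1.6  7.4  5.3] 0.023
9.5333
```

View pics/e.png

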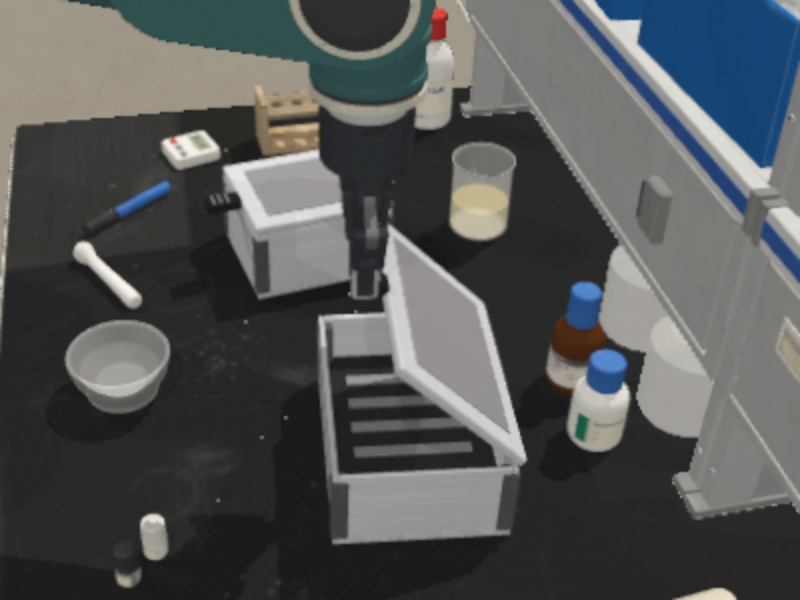

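The lid stands at about 45°, held at the tab, with small forces and the narrow case shut. Now I release, clear and measure the angle.

```bash
cat > m.py <<'E'
from h import *
def lid(c):
    im=r.grab_frame(c); W=cloud(im); 
    L=(W-H); u=L@xh; v=L@yh; w=L[...,2]
    th=np.arctan2(w,-u); rad=np.hypot(u,w)
    m=(rad>.05)&(rad<.15)&(abs(v)<.1)&(th>.35)&(th<1.3)&(w>.03)
    q=np.c_[u[m],w[m]]; k=np.ones(len(q),bool)
    for _ in range(5):
        s=np.polyfit(q[k,0],q[k,1],1); k=abs(np.polyval(s,q[:,0])-q[:,1])<.005
    print(c,"lid angle",round(float(np.arctan(-s[0])),3),m.sum(),round(k.mean(),2),"t",r.read_time_s())
    return im,W
E
python3 - <<'E'
from m import *
r.let_go(); print("F",r.read_wrist_force(),r.read_opening())
p=np.array(r.read_ee_pos()); r.line_to(p+[-.005,0,.08],rate=.1); 
lid("side")
r.line_to(p+[-.15,0.0,.16],rate=.2)
lid("side"); r.wait(1.0)
im,_=lid("side"); im2,W=lid("top")
for d in r.trace("narrow_lid",im2)[:1]:
    q=W[d["region"]]; q=q[~np.isnan(q[:,0])]; print("narrow",np.round(np.percentile(q[:,2],[3,50,97]),3))
cv2.imwrite("pics/f.png",np.vstack([cv2.resize(x["pixels"][80:380,100:600,::-1],(500,300)) for x in(im,im2)]))
print(r.read_wrist_force(),r.read_time_s())
E
```

```text
F [-0.65440141 -0.3210449  -0.05083881] 0.08503013125050907
side lid angle 0.78 2279 1.0 t 11.2167
side lid angle 0.781 2274 1.0 t 12.2417
side lid angle 0.779 2284 1.0 t 13.2917
top lid angle 0.777 2978 1.0 t 13.3417
narrow [0.091 0.095 0.099]
[ 0.22126909 -0.8603048   0.25816478] 13.3917
```

View pics/f.png

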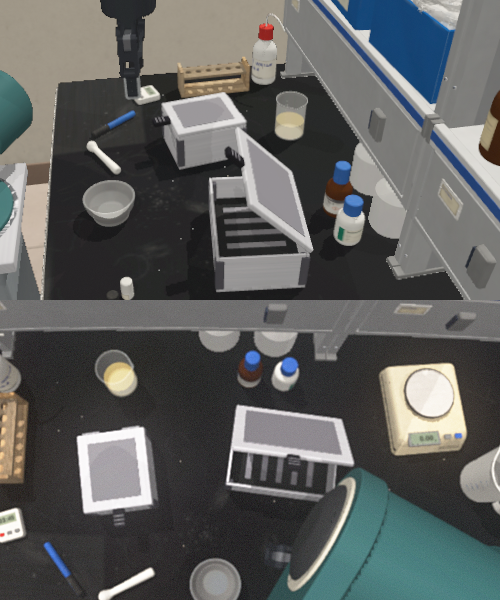

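The wide lid stands open by itself at 0.78 rad, the arm is clear, and the narrow case is shut.

```bash
python3 -c "
from station import r
r.job_done()"
```

```text
the job is handed in; nothing more can be done
```

The wide case's lid is standing at about 45° by itself, and the job is handed in. I gripped the front tab by its sides and lifted the lid about its hinge from roughly 0.08 rad. Then I let go and moved the arm clear.

- **Lid holds:** after release the side camera read 0.780, 0.781 and 0.779 rad over 2 s, and the top camera 0.777 rad. That is about 44.6°, with no sagging.
- **Forces:** at the points I checked, the wrist force stayed under about 13 N, and it was near zero after release.
- **Narrow case:** its lid still lies flat at about 95 mm high, so it stayed shut.
- **Time:** about 13.4 s of the 35 s allowed.

No check failed or disagreed.

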